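# Shim the rocking sanding box

### The arm

A 6-joint arm with a two-finger parallel gripper is mounted at the origin on the work surface. World frame = base frame: x ahead of the robot, y to its left, z up, the work surface at z = 0. Lengths are in m, angles in rad, forces in N, time in s.
With the tool pointing down it reaches from about 0.3 to 0.85 m from the base axis. Payload 4.2 kg.
Tool frame: the origin (TCP) lies midway between the tips of the shut fingers; the grasp point (between the pads) lies 19 mm behind it (arm.hold_point_z is the distance from the TCP to the grasp point, in m); z points along the fingers, x is the direction in which the jaws open and shut, and the axes are right-handed (so a half turn about z gives the same grasp; the last joint's range is limited). The gripper opens to 91 mm and grips with 3 to 60 N. Pads are 32 mm wide; open, the fingers measure 118 mm over their backs; the gripper's body (76 mm by 178 mm) begins 60 mm behind the grasp point.
Start: joints at [-1.19, 0.32, 1.565, -0, 1.257, -0.02], TCP at [0.224, -0.529, 0.214] pointing down, gripper open.
Joint ranges: [-3.11, 3.11], [-0.84, 2.01], [0.21, 2.61], [-1.34, 4.49], [0.05, 2.63], [-2.56, 2.56]. Speed limits (rad/s): [2.57, 2.57, 3.14, 3.14, 3.14, 3.14].

### API

Orientations are given as a unit quaternion [x, y, z, w].
In Python, from cell import arm, get_image, get_calibration, hand_in gives the robot as it stands.
- The arm moves only by the tool drive_tool, never from a script. Its argument "motion" is a list of rows, each a list of 2 entries, a list of its own where there are three numbers: the shift along the tool's x, y, z in cm, then the turn about the tool's z in degrees. In form: [[[x, y, z], roll], ...]. A call has 1 to 10 rows; each row shifts and turns the commanded pose from where the row before left it, along the tool's axes as they then stand; what a row does not reach is not made up. A row lasts 1/12 s, in which the tool goes at most 41.7 mm and 7.16 degrees, less where a joint would pass 70% of its speed; a pose out of reach is approached as far as the arm can. A call with a gripper value outside its range is refused whole. "jaw" is the finger opening in cm, from 0 to 9.12, set as the call begins (left out, the last holds). The fingers move at their own pace and stop on an object; "force" is the grip in N (left out, the last holds). Time passes only in rows, so rows that do not move let the fingers close. It gives the time, the measured TCP pose, the force and the opening at its end, in the units of the state.
- arm.get_state(): the state, without advancing time (a new reading comes with each control period).
- get_image(name): name is "side" or "top" or "wrist"; returns the picture (480x640x3 uint8, red, green, blue); there is no depth.
- get_calibration(name): a dict with "fx", "fy", "cx", "cy" (pixels), "R" (3x3) and "t" (3): a world point X has camera coordinates R X + t; the wrist camera has in their place "hand_eye" (4x4, takes a point from camera to tool coordinates, whose origin is the TCP and whose axes are the tool frame's). Camera axes: x right, y down, z forward; pixel columns grow to the right and rows downward; lengths in m; the calibration is good to about 2 mm. A picture is of the moment at which its call begins: read the wrist's pose just before it. get_calibration takes no time and is no camera call.
- hand_in(): hands the job in, once; it reports no verdict.
The state is a dict: "clock": time; "joints": joint angles; "qvel": joint speeds; "joint_torque": joint torques, N m; "eef_pos": TCP position; "ee_rot": TCP orientation; "ft_force": force on the tool from outside, world axes, zero at the start; "wrist_torque": the same for the moment, N m; "gripper_width": opening from 0.0 (shut) to 1.0 (fully open).
Only numpy, scipy, OpenCV 4.12 (cv2) and the standard library are available. Lean on these libraries where they do the work, as an engineer would, in place of code of your own. Each camera call takes 0.05 s, during which the arm holds its last target.

### The job

The sanding box on the bench rocks because the foot under the corner marked with blue tape is too short. With the fingertips, push the orange wedge along the bench, tip first and centred under that short foot, just until the box no longer rocks, then press down firmly (about 10 N) on the taped corner to feel that it stays level, and finish while still pressing there. Lift nothing, do not shove the box out of place, and leave the other things alone.

Things in the scene. Friction and masses are not known exactly. Their poses are not given: they have to be found in the camera images.
- sanding_box: Loose downdraft sanding box, about 3.5 kg. Origin: middle of its footprint at bench level, z up. Plywood body 250 x 310 mm (x, y), underside 28 mm above the bench; grey perforated top plate 270 x 330 mm, 88 mm above it. Round rubber feet (32 mm across) at x +-100, y +-140 mm. It stands level on three; the one at (+100, +140) is short and hangs 6 to 10 mm above the bench, unknown.
- tape_mark (a point): Centre of the 50 mm square of blue tape on the box's top, straight above the short foot, 88 mm above the bench: the place to press. Unsupported, 10 N here is ample to rock the box down about the diagonal through the two neighbouring feet until the short foot meets the bench (the corner sinks 6 to 10 mm).
- below_foot (a point): Point at bench level straight below the centre of the short foot (moves with the sanding box). The foot's rim is 16 mm from it.
- wedge: Loose orange wooden wedge, 60 g, 110 mm long, 44 mm wide; top slopes evenly from 22 mm high at the blunt heel to 2 mm at the tip. Origin: middle of the flat underside; x points from heel to tip, z up. It starts on the bench, tip 25 to 50 mm short of the short foot's rim, pointing roughly along the box's -y (within about 10 mm and 0.12 rad).
- wedge_tip (a point): Middle of the wedge's tip edge, at the underside.
- wedge_heel (a point): Middle of the upright heel face (44 mm wide, 22 mm high), 11 mm above the bench: the face to push. The wedge slides with under 1 N; once it bites under the foot the push rises to several N, and pushing on much harder (10 N or more) would jack the box up, 1.8 mm per 10 mm, or shove it. It stays by friction when left.
- glue: Bystander: yellow glue bottle, 60 mm across, 150 mm high, origin in the middle of its foot.
- wax: Bystander: amber jar with dark lid, 72 mm across, 50 mm high, origin in the middle of its foot.
- square: Bystander: try square lying flat, dark wooden stock 90 mm long (y) and 18 mm high, steel blade 4 mm thick reaching 140 mm to +x; origin under the middle of the stock.
Not all that is in view belongs to the job. There is more than one size of the wedge; the one meant has the size given above.

How it is judged:
On the way:
1. the wedge's tip has been pushed along the bench under the short foot (x of below_foot in the frame of wedge between -0.01 and 0.056 m and y of below_foot in the frame of wedge between -0.018 and 0.018 m), for 0.2 s.
At the end, for the whole second after the job is handed in: Fingers press within 60 mm of the tape's centre with over 5 N; box level within 0.013 rad, taped corner within 2.5 mm of level height; wedge under the short foot (tip 14 mm past its near rim, middle line within 18 mm of its centre), bears over 2 N, untouched by the robot; all at rest (all of step 1 and contact force between the fingers and sanding_box above 5 N and contact force between wedge and sanding_box above 2 N and angle between sanding_box's own z axis and vertical below 0.013 rad and contact force between each of the fingers, the arm and wedge below 0.3 N and height (world z) of tape_mark between 0.0855 and 0.0905 m and horizontal distance between the grasp point and tape_mark below 0.06 m and linear speed of wedge below 0.01 m/s and angular speed of sanding_box below 0.03 rad/s); the arm keeps its last pose, push and grip.
It fails at once if the wedge was lifted off the bench (height (world z) of wedge above 0.01 m).
It fails at once if the wedge was tipped up (angle between wedge's own z axis and vertical above 0.2 rad).
It fails at once if the sanding box was shoved out of place (distance of sanding_box from where it was at the start of the episode above 0.02 m or distance of tape_mark from where it was at the start of the episode above 0.035 m).
It fails at once if the sanding box was lifted or tipped (angle between sanding_box's own z axis and vertical above 0.12 rad).
It fails at once if a bystander was moved (distance of any of glue, wax, square from where it was at the start of the episode above 0.02 m).
It also fails if it takes over 51 s, if anything falls off the work surface, if the arm or the gripper's body presses on something with over 40 N, if the wrist force passes 120 N, or if a joint passes its speed limit or range.

## Working session

There is one attempt and no reset: what is moved stays moved. The work goes in short steps, Python scripts to look and compute and a tool call to move; the robot and the scene stay as the last step left them, time stands still between calls to the robot, and variables do not carry over. Pictures are saved under pics/ and viewed, and the job is handed in when it is done.

Besides the shell and the picture viewer there is one more tool, called as name(argument=value, ...) on one line, values as JSON. drive_tool: Moves the arm, as the interface text tells. Its arguments: {"type":"object","properties":{"motion":{"type":"array"},"jaw":{"type":"number"},"force":{"type":"number"}},"required":["motion"]}

```bash
ls; mkdir -p pics; python3 - <<'E'
from cell import arm,get_image,get_calibration
import cv2
print(arm.get_state())
for n in("top","side","wrist"):
    im=get_image(n); cv2.imwrite(f"pics/{n}0.png",im[...,::-1]); c=get_calibration(n); print(n,c)
E
```

```text
pics
{'clock': 0.0, 'joints': array([-1.18998463e+00,  3.20270633e-01,  1.56566007e+00, -3.25228130e-05,
        1.25737634e+00, -1.99856430e-02]), 'qvel': array([-0.00022245, -0.00092599, -0.00055246,  0.00072746, -0.00098285,
       -0.00011996]), 'joint_torque': array([-6.98925269e-04, -4.12473428e+01, -2.31974888e+01,  7.26771285e-02,
        4.57122631e-02, -1.24965786e-04]), 'eef_pos': array([ 0.22415289, -0.52897328,  0.21313985]), 'ee_rot': array([ 8.33714836e-01, -5.52194564e-01, -7.13845851e-04, -4.74808250e-04]), 'ft_force': array([ 0.73561194, -0.56297816, -0.6891605 ]), 'wrist_torque': array([ 0.06360875, -0.06991555, -0.01525802]), 'gripper_width': 0.9992726663508178}
top {'fx': 494.7736026597975, 'fy': 494.7736026597975, 'cx': 314.9642646283553, 'cy': 233.177314131776, 'R': array([[-0.02629462, -0.99963508,  0.00618869],
       [-0.98619141,  0.02492739, -0.16372271],
       [ 0.16350869, -0.01040825, -0.98648699]]), 't': array([0.03492605, 0.54798823, 1.0621794 ])}
side {'fx': 444.80155438070693, 'fy': 444.80155438070693, 'cx': 319.8888093669005, 'cy': 242.05343661720357, 'R': array([[-0.97960963, -0.19986148,  0.02050294],
       [-0.1621688 ,  0.72634102, -0.66792964],
       [ 0.11860128, -0.65763525, -0.74394195]]), 't': array([0.54659182, 0.14026374, 0.99509489])}
wrist {'fx': 375.48275621327906, 'fy': 375.48275621327906, 'cx': 315.8347213045679, 'cy': 240.6549182628496, 'hand_eye': array([[ 9.99999561e-01, -6.39919790e-04,  6.84306829e-04,
        -1.08904273e-03],
       [ 4.19273633e-04,  9.58839784e-01,  2.83947340e-01,
        -8.08486138e-02],
       [-8.37844135e-04, -2.83946929e-01,  9.58839632e-01,
        -1.69646984e-01],
       [ 0.00000000e+00,  0.00000000e+00,  0.00000000e+00,
         1.00000000e+00]])}
```

View pics/top0.png

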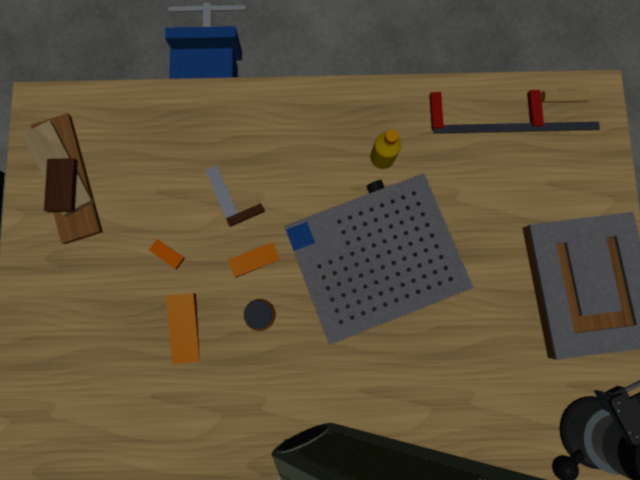

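View pics/side0.png

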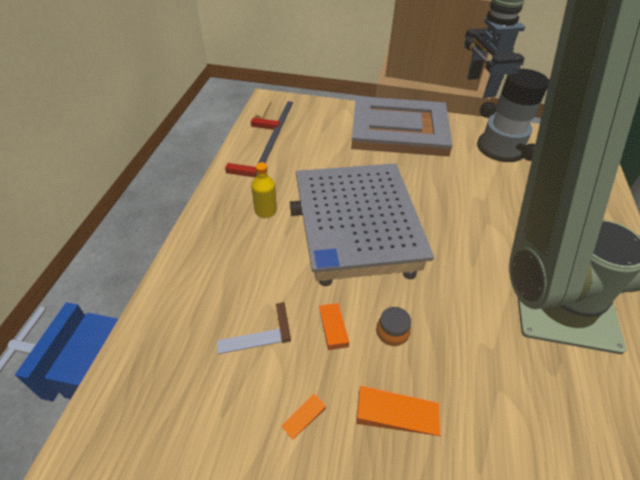

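View pics/wrist0.png

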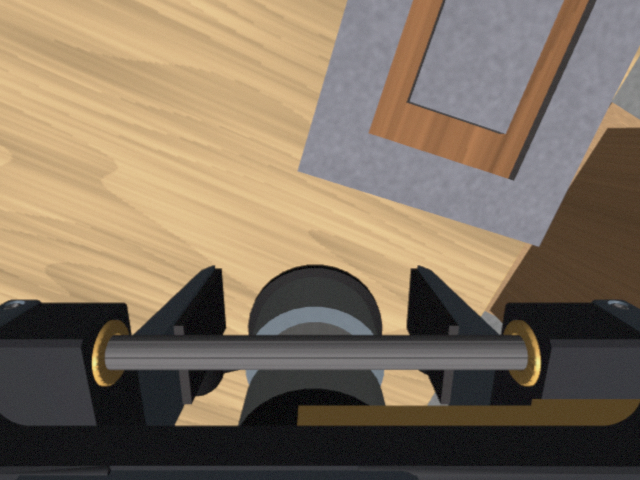

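Top view: three orange wedges are candidates: A at (254,259), B small at (167,254), C large at (183,328). The box's blue tape is at (300,236) and the wax jar at (259,314). A lies in front of the taped corner and looks the right size, so I'll measure all three and check a crop.

```bash
cat > h.py <<'E'
import numpy as np,cv2
from cell import arm,get_image,get_calibration
from scipy.spatial.transform import Rotation as Ro
def cam(n,st=None):
    c=get_calibration(n);K=np.array([[c['fx'],0,c['cx']],[0,c['fy'],c['cy']],[0,0,1]])
    if n=='wrist':
        T=np.eye(4);T[:3,:3]=Ro.from_quat(st['ee_rot']).as_matrix();T[:3,3]=st['eef_pos']
        W=np.linalg.inv(T@c['hand_eye']);return K,W[:3,:3],W[:3,3]
    return K,np.array(c['R']),np.array(c['t'])
def ray(C,uv,z):
    K,R,t=C;uv=np.atleast_2d(uv).astype(float)
    d=(np.linalg.inv(K)@np.c_[uv,np.ones(len(uv))].T).T@R; o=-R.T@t
    return o+d*((z-o[2])/d[:,2])[:,None]
def proj(C,X):
    K,R,t=C;p=(np.atleast_2d(X)@R.T+t)@K.T;return p[:,:2]/p[:,2:]
def masks(im):
    h=cv2.cvtColor(im,cv2.COLOR_RGB2HSV)
    return cv2.inRange(h,(5,215,130),(14,255,255)),cv2.inRange(h,(105,150,60),(125,255,255))
E
python3 - <<'E'
from h import *
for n in('top','side'):
    im=cv2.imread(f'pics/{n}0.png')[...,::-1].copy();C=cam(n)
    for k,m in zip('ob',masks(im)):
        cs,_=cv2.findContours(m,cv2.RETR_EXTERNAL,cv2.CHAIN_APPROX_NONE)
        for c in cs:
            if cv2.contourArea(c)<150: continue
            r=cv2.minAreaRect(c); z=.088 if k=='b' else .011
            p=cv2.boxPoints(r); X=ray(C,p,z)
            print(n,k,np.round(r[0]),cv2.contourArea(c),'ctr',ray(C,[r[0]],z)[0].round(4),'sides',np.linalg.norm(X[1]-X[0]).round(4),np.linalg.norm(X[2]-X[1]).round(4))
im=cv2.imread('pics/top0.png')
cv2.imwrite('pics/crop0.png',cv2.resize(im[190:350,190:350],(600,600),interpolation=cv2.INTER_CUBIC))
im=cv2.imread('pics/side0.png')
cv2.imwrite('pics/crop1.png',cv2.resize(im[230:380,270:440],(680,600),interpolation=cv2.INTER_CUBIC))
E
```

```text
top o [165. 253.] 363.0 ctr [0.5165 0.3642 0.011 ] sides 0.0294 0.073
top b [300. 236.] 437.0 ctr [0.5366 0.0532 0.088 ] sides 0.0469 0.0477
top b [200.  62.] 1708.5 ctr [0.942  0.2714 0.088 ] sides 0.1394 0.0711
top b [200.  32.] 647.0 ctr [1.0175 0.2723 0.088 ] sides 0.1589 0.025
side o [399. 411.] 2349.0 ctr [0.3439 0.321  0.011 ] sides 0.0613 0.157
side o [334. 324.] 672.0 ctr [0.4947 0.165  0.011 ] sides 0.0443 0.0973
side b [ 79. 348.] 2324.5 ctr [0.9306 0.3592 0.088 ] sides 0.1573 0.0793
side b [ 49. 342.] 995.5 ctr [0.9906 0.3598 0.088 ] sides 0.1597 0.0439
```

View pics/crop0.png

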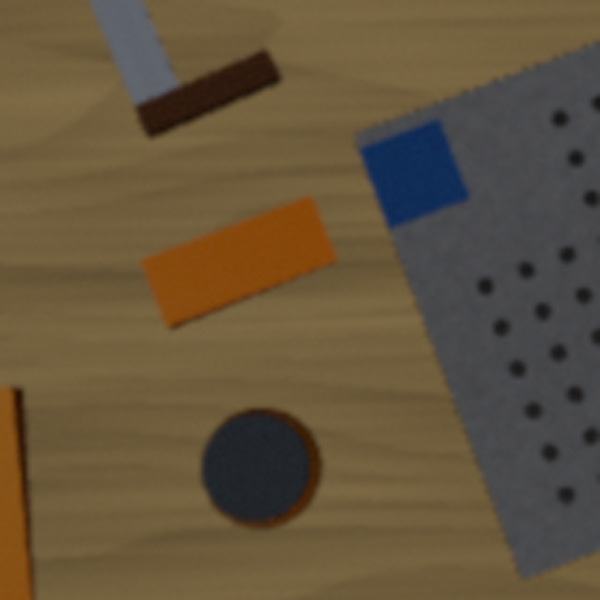

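View pics/crop1.png

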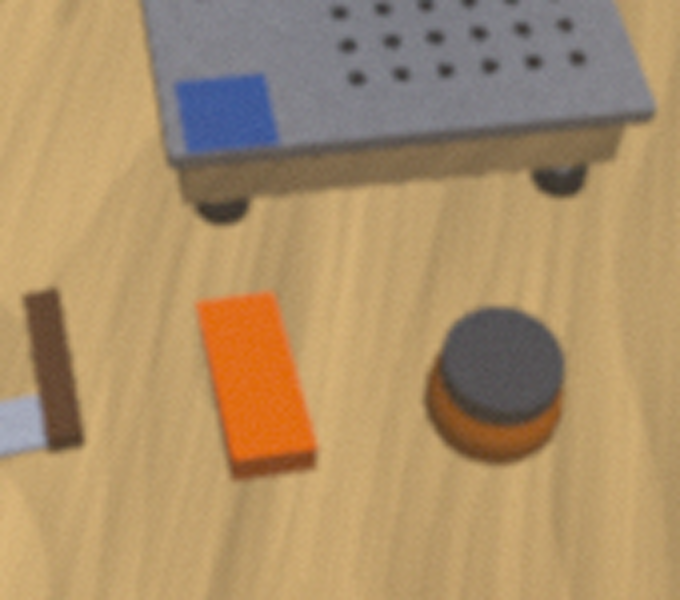

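The crops show A with its heel at the far (+y) end and its thin tip towards the taped corner. Its 44 mm width matches, while B is 29 mm wide and C is 61 mm. Next I'll fit the poses of the wedge and box in both views.

```bash
cat > fit.py <<'E'
from h import *
from scipy.optimize import least_squares
def pose(p,L): 
    c,s=np.cos(p[2]),np.sin(p[2]);L=np.array(L,float)
    return np.c_[p[0]+c*L[:,0]-s*L[:,1],p[1]+s*L[:,0]+c*L[:,1],L[:,2]]
WL=[[.055,.022,.002],[.055,-.022,.002],[-.055,.022,.022],[-.055,-.022,.022]]
BL=[[.135,.165,.088],[.135,-.165,.088],[-.135,-.165,.088],[-.135,.165,.088]]
def fit(L,obs,p0):
    f=lambda p:np.concatenate([(proj(C,pose(p,L))-np.array(o)).ravel() for C,o in obs])
    r=least_squares(f,p0);return r.x,f(r.x).reshape(-1,2)
E
python3 - <<'E'
from fit import *
a=lambda q:190+np.array(q)/3.75
b=lambda q:np.array([270,230])+np.array(q)/4
T,S=cam('top'),cam('side')
# wedge tip toward -y. left of wedge x(-y dir) is +x world
wt=a([(315,198),(335,260),(141,262),(170,327)]); ws=b([(198,302),(274,294),(232,460),(314,448)])
for o in([(T,wt)],[(S,ws)],[(T,wt),(S,ws)]):
    p,r=fit(WL,o,[.5,.16,-1.5]);print('wedge',p.round(4),r.round(1).tolist())
bt=[(425,175),(472,287),(331,343),(286,228)];bs=[(296,171),(394,165),(430,258),(313,269.5)]
# box +y toward image left: corner(+,+)=tape
bt=[bt[3],bt[0],bt[1],bt[2]];bs=[bs[3],bs[0],bs[1],bs[2]]
for o in([(T,bt)],[(S,bs)],[(T,bt),(S,bs)]):
    q,r=fit(BL,o,[.5,-.1,.3]);print('box',q.round(4),r.round(1).tolist())
    print('foot',pose(q,[[.1,.14,0]]).round(4))
F=pose(q,[[.1,.14,0]])[0];c,s=np.cos(p[2]),np.sin(p[2]);d=F[:2]-p[:2]
print('foot in wedge',c*d[0]+s*d[1],-s*d[0]+c*d[1],'yawrel',p[2]-q[2]+np.pi/2)
im=get_image('top')
E
```

```text
wedge [ 0.4964  0.1605 -1.1985] [[-0.6, -0.5], [1.2, 0.4], [0.0, -0.2], [-0.6, 0.4]]
wedge [ 0.4957  0.1636 -1.217 ] [[-0.4, -0.3], [0.3, -0.6], [-0.4, 0.2], [0.6, 0.5]]
wedge [ 0.4961  0.1619 -1.2085] [[-1.1, -0.2], [0.6, 0.8], [-0.6, -0.3], [-1.5, 0.3], [-0.6, -0.8], [0.0, -1.3], [-0.2, -0.5], [0.8, -0.4]]
box [ 0.4872 -0.1136  0.3423] [[-1.8, -2.0], [-0.1, -2.1], [3.1, 1.0], [-1.1, 2.6]]
foot [[0.5344 0.0519 0.    ]]
box [ 0.4899 -0.1066  0.3408] [[-3.1, 0.5], [-1.9, -0.4], [1.4, -1.8], [3.6, -0.1]]
foot [[0.5373 0.0587 0.    ]]
box [ 0.4885 -0.1115  0.3413] [[-2.8, -2.7], [-1.1, -2.6], [2.0, 0.6], [-2.2, 2.0], [-1.9, -1.2], [-1.0, -1.5], [2.1, -2.9], [4.4, -1.7]]
foot [[0.5359 0.0539 0.    ]]
foot in wedge 0.11507559343112943 -0.0010775644290588957 yawrel 0.02106059365024615
```

```bash
cat >> h.py <<'E'
def go(target,n=1,yyaw=None):
    s=arm.get_state();R=Ro.from_quat(s['ee_rot']).as_matrix()
    d=R.T@(np.array(target)-s['eef_pos'])*100
    print('clock',s['clock'].__round__(2),'pos',s['eef_pos'].round(4),'F',s['ft_force'].round(2),'total cm',d.round(2),'per row',(d/n).round(3))
    y=np.degrees(np.arctan2(R[1,1],R[0,1]));print('tool y yaw',y, 'tilt z',R[:,2].round(4))
    if yyaw is not None: print('roll needed',-((yyaw-y+180)%360-180))
E
python3 - <<'E'
from h import *
go([.462,.2517,.19],20,-69.2)
E
```

```text
clock 0.2 pos [ 0.2242 -0.5292  0.2135] F [-0.02  0.89  0.36] total cm [-62.62 -52.36   2.41] per row [-3.131 -2.618  0.121]
tool y yaw -157.03644361929503 tilt z [-4.e-04  1.e-03 -1.e+00]
roll needed -87.83644361929504
```

drive_tool(motion=[[[-3.1,-2.6,0],0],[[-3.1,-2.6,0],0],[[-3.1,-2.6,0],0],[[-3.1,-2.6,0],0],[[-3.1,-2.6,0],0],[[-3.1,-2.6,0],0],[[-3.1,-2.6,0],0],[[-3.1,-2.6,0],0],[[-3.1,-2.6,0],0],[[-3.1,-2.6,0],0]], jaw=1.0)

```text
clock: 1.03
eef_pos: [0.3427, -0.1407, 0.2141]
ee_rot: [0.834, -0.552, 0.0, -0.0]
ft_force: [0.5, 1.1, 0.4]
gripper_width: 0.301
```

drive_tool(motion=[[[-3.1,-2.6,0],0],[[-3.1,-2.6,0],0],[[-3.1,-2.6,0],0],[[-3.1,-2.6,0],0],[[-3.1,-2.6,0],0],[[-3.1,-2.6,0],0],[[-3.1,-2.6,0],0],[[-3.1,-2.6,0],0],[[-3.1,-2.6,0],0],[[-3.1,-2.6,0],0]])

```text
clock: 1.87
eef_pos: [0.4612, 0.2465, 0.2138]
ee_rot: [0.834, -0.552, 0.0, 0.0]
ft_force: [1.1, -0.9, 0.8]
gripper_width: 0.115
```

drive_tool(motion=[[[0,0,0],-7],[[0,0,0],-7],[[0,0,0],-7],[[0,0,0],-7],[[0,0,0],-7],[[0,0,0],-7],[[0,0,0],-7],[[0,0,0],-7],[[0,0,0],-7],[[0,0,0],-7]])

```text
clock: 2.7
eef_pos: [0.4611, 0.2442, 0.2137]
ee_rot: [1.0, 0.029, -0.0, 0.0]
ft_force: [-0.3, -0.4, -0.7]
gripper_width: 0.112
```

drive_tool(motion=[[[0,0,0],-7],[[0,0,0],-7],[[0,0,0],-3.8],[[0,0,0],0],[[0,0,0],0],[[0,0,0],0]])

```text
clock: 3.2
eef_pos: [0.4612, 0.2443, 0.2138]
ee_rot: [0.984, 0.179, -0.0, 0.0]
ft_force: [-0.3, 0.6, -0.1]
gripper_width: 0.114
```

```bash
python3 - <<'E'
from h import *
go([.462,.2517,.05],5,-69.2)
s=arm.get_state();im=get_image('wrist');cv2.imwrite('pics/w1.png',im[...,::-1])
C=cam('wrist',s);print(proj(C,[[.4766,.2133,.022],[.5155,.1105,.0],[.536,.054,0],[.536,.054,.088]]).round(1))
im=get_image('top');cv2.imwrite('pics/t1.png',im[...,::-1])
E
```

```text
clock 3.2 pos [0.4612 0.2443 0.2138] F [-0.33  0.64 -0.13] total cm [ 0.34 -0.67 16.38] per row [ 0.068 -0.134  3.276]
tool y yaw -69.32279966886786 tilt z [-2.e-04 -2.e-04 -1.e+00]
roll needed -0.12279966886785587
[[319.1 248.9]
 [318.9 334.1]
 [318.1 378.8]
 [318.6 436.5]]
```

View pics/w1.png

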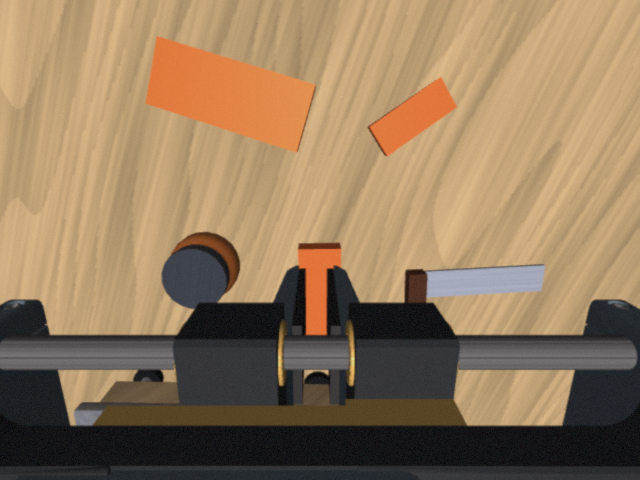

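View pics/t1.png

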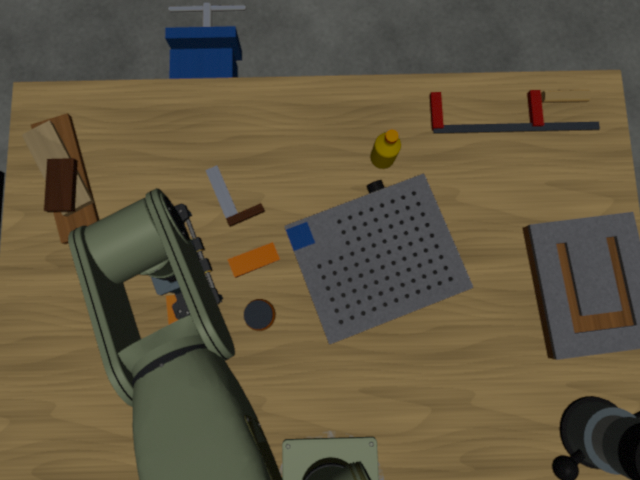

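The wrist view shows the heel edge at (320,247) and the short foot at (317,378), both as projected. The wedge points straight at the foot. The fingers sit about 18 mm behind the heel, so I'll lower there.

drive_tool(motion=[[[0.3,-0.5,3.5],0],[[0,0,4],0],[[0,0,4],0],[[0,0,4],0],[[0,0,3],0],[[0,0,1.5],0],[[0,0,0.3],0],[[0,0,0],0],[[0,0,0],0]])

```text
clock: 4.05
eef_pos: [0.4632, 0.2505, 0.0119]
ee_rot: [0.984, 0.18, 0.001, -0.0]
ft_force: [-1.0, 0.0, -0.1]
gripper_width: 0.11
```

```bash
python3 - <<'E'
from h import *
go([.4766,.2133,.010],1,-69.2)
im=get_image('side');cv2.imwrite('pics/s2.png',cv2.resize(im[200:420,220:500],(763,600),interpolation=cv2.INTER_CUBIC)[...,::-1])
E
```

```text
clock 4.05 pos [0.4632 0.2505 0.0119] F [-0.95  0.04 -0.15] total cm [-0.07  3.95  0.19] per row [-0.07   3.953  0.187]
tool y yaw -69.25083599391854 tilt z [ 1.9e-03  8.0e-04 -1.0e+00]
roll needed -0.05083599391855387
```

View pics/s2.png

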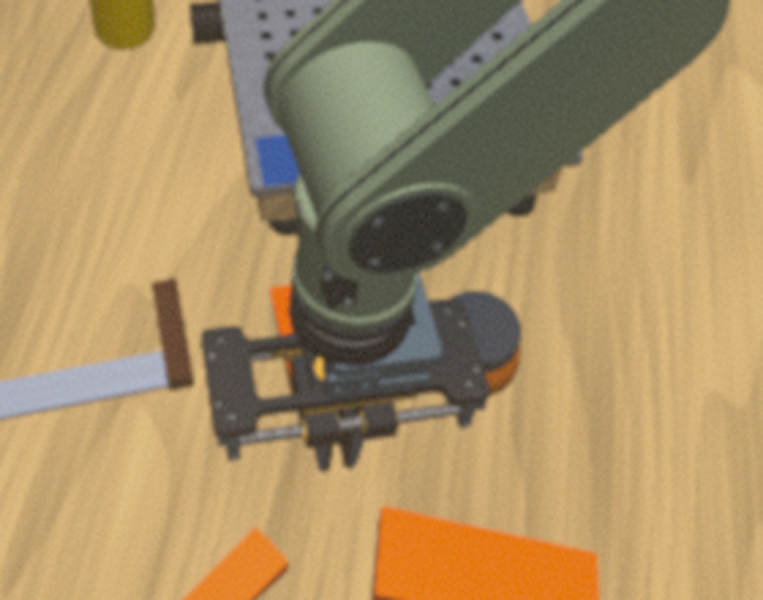

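drive_tool(motion=[[[0,1,0],0],[[0,0.8,0],0],[[0,0.4,0],0],[[0,0.3,0],0],[[0,0.5,0],0],[[0,0.7,0],0],[[0,0.8,0],0],[[0,0.8,0],0],[[0,0.7,0],0],[[0,0.5,0],0]])

```text
clock: 4.93
eef_pos: [0.4856, 0.1883, 0.0109]
ee_rot: [0.984, 0.18, -0.0, 0.0]
ft_force: [-0.2, 0.4, 0.4]
gripper_width: 0.103
```

drive_tool(motion=[[[0,0.4,0],0],[[0,0.4,0],0],[[0,0.4,0],0],[[0,0.2,0],0],[[0,0,0],0]])

```text
clock: 5.35
eef_pos: [0.4904, 0.1757, 0.0109]
ee_rot: [0.984, 0.18, -0.0, 0.0]
ft_force: [0.4, 0.9, -0.2]
gripper_width: 0.108
```

```bash
python3 - <<'E'
from h import *
s=arm.get_state()
go([.536,.054,.010],1,-69.2)
im=get_image('side');cv2.imwrite('pics/s3.png',cv2.resize(im[200:420,220:500],(763,600),interpolation=cv2.INTER_CUBIC)[...,::-1])
im=get_image('wrist');cv2.imwrite('pics/w3.png',im[...,::-1])
im=get_image('top');cv2.imwrite('pics/t3.png',cv2.resize(im[180:380,180:380],(600,600))[...,::-1])
E
```

```text
clock 5.35 pos [0.4904 0.1757 0.0109] F [ 0.43  0.93 -0.24] total cm [-0.05 13.    0.09] per row [-0.049 12.997  0.092]
tool y yaw -69.24744049108801 tilt z [ 0.e+00 -4.e-04 -1.e+00]
roll needed -0.04744049108802528
```

View pics/s3.png

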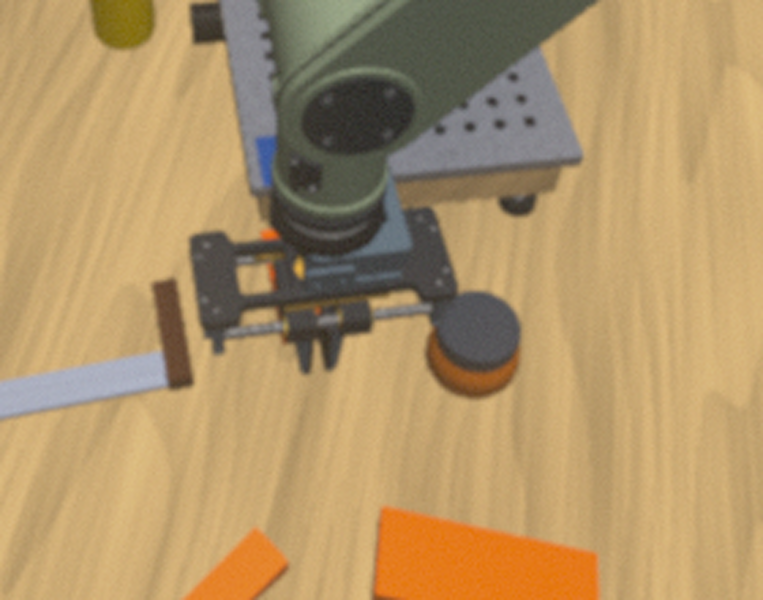

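View pics/w3.png

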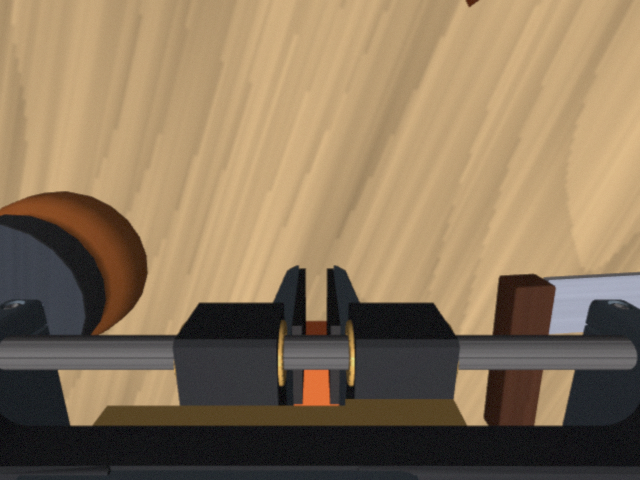

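View pics/t3.png

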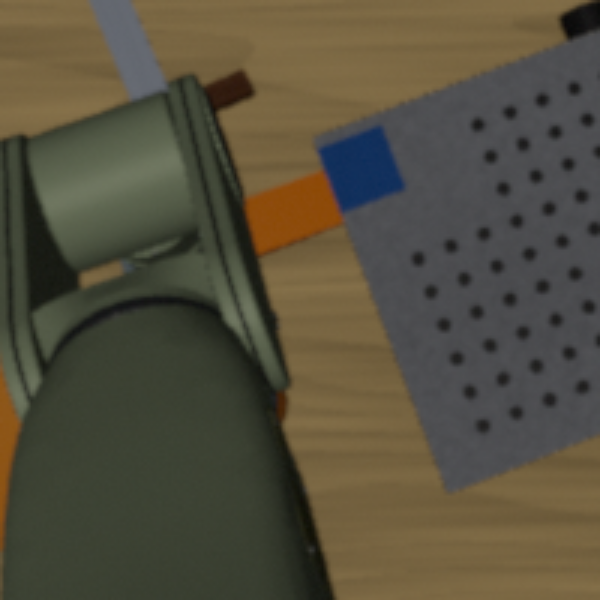

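The wedge is straight and its tip is about 12 mm past the near rim. From here I'll feed it slowly and watch the force.

drive_tool(motion=[[[0,0.2,0],0],[[0,0.2,0],0],[[0,0.2,0],0],[[0,0,0],0]])

```text
clock: 5.83
eef_pos: [0.4925, 0.1703, 0.0109]
ee_rot: [0.984, 0.18, 0.0, 0.0]
ft_force: [-0.2, -0.4, 0.0]
gripper_width: 0.108
```

drive_tool(motion=[[[0,0.1,0],0],[[0,0.1,0],0],[[0,0.1,0],0],[[0,0,0],0]])

```text
clock: 6.17
eef_pos: [0.4935, 0.1676, 0.0109]
ee_rot: [0.984, 0.18, 0.0, 0.0]
ft_force: [0.2, -0.4, -0.1]
gripper_width: 0.11
```

drive_tool(motion=[[[0,0.1,0],0],[[0,0.1,0],0],[[0,0,0],0]])

```text
clock: 6.42
eef_pos: [0.4943, 0.1657, 0.0109]
ee_rot: [0.984, 0.18, 0.0, 0.0]
ft_force: [-0.0, 0.0, 0.3]
gripper_width: 0.111
```

drive_tool(motion=[[[0,0.1,0],0],[[0,0.1,0],0],[[0,0,0],0]])

```text
clock: 6.67
eef_pos: [0.495, 0.1638, 0.011]
ee_rot: [0.984, 0.18, 0.0, 0.0]
ft_force: [-0.5, 0.2, 0.1]
gripper_width: 0.109
```

drive_tool(motion=[[[0,0.1,0],0],[[0,0.1,0],0],[[0,0,0],0]])

```text
clock: 6.92
eef_pos: [0.4957, 0.162, 0.0109]
ee_rot: [0.984, 0.18, 0.0, 0.0]
ft_force: [-0.3, 1.0, -0.0]
gripper_width: 0.11
```

drive_tool(motion=[[[0,0.1,0],0],[[0,0.1,0],0],[[0,0,0],0]])

```text
clock: 7.17
eef_pos: [0.4964, 0.1601, 0.011]
ee_rot: [0.984, 0.18, 0.0, 0.0]
ft_force: [0.1, 0.0, 0.1]
gripper_width: 0.11
```

drive_tool(motion=[[[0,0.1,0],0],[[0,0.1,0],0],[[0,0,0],0]])

```text
clock: 7.42
eef_pos: [0.4969, 0.1588, 0.0109]
ee_rot: [0.984, 0.18, -0.0, -0.0]
ft_force: [-2.0, 3.9, 0.3]
gripper_width: 0.108
```

drive_tool(motion=[[[0,0,0],0],[[0,0,0],0]])

```text
clock: 7.58
eef_pos: [0.4969, 0.1588, 0.011]
ee_rot: [0.984, 0.18, -0.0, -0.0]
ft_force: [-1.4, 5.2, 1.4]
gripper_width: 0.113
```

drive_tool(motion=[[[0,0.05,0],0],[[0,0.05,0],0],[[0,0,0],0]])

```text
clock: 7.83
eef_pos: [0.497, 0.1584, 0.011]
ee_rot: [0.984, 0.18, -0.0, -0.001]
ft_force: [-2.5, 7.0, 0.3]
gripper_width: 0.111
```

The wedge has bitten at about 7 N, roughly 30 mm past the rim, which implies a gap of about 7.5 mm. That's plausible, so I'll back off and lift clear.

drive_tool(motion=[[[0,-0.3,0],0],[[0,-0.7,0],0],[[0,-1.5,0],0],[[0,-1.5,0],0],[[0,0,-2],0],[[0,0,-3.5],0],[[0,0,-3.5],0],[[0,0,-3],0],[[0,0,-1],0],[[0,0,0],0]])

```text
clock: 8.67
eef_pos: [0.485, 0.1954, 0.1437]
ee_rot: [0.984, 0.18, 0.003, -0.0]
ft_force: [0.5, 0.0, -0.1]
gripper_width: 0.111
```

```bash
python3 - <<'E'
from h import *
s=arm.get_state()
go([.536,.054,.10],1,-69.2)
im=get_image('wrist');cv2.imwrite('pics/w4.png',im[...,::-1])
im=get_image('top');cv2.imwrite('pics/t4.png',cv2.resize(im[180:380,180:380],(600,600))[...,::-1])
m=masks(im)[1][180:380,180:380]; cs,_=cv2.findContours(m,0,2)
c=max(cs,key=cv2.contourArea);r=cv2.minAreaRect(c);print(cv2.contourArea(c),r,ray(cam('top'),[np.array(r[0])+180],.088))
E
```

```text
clock 8.67 pos [0.485  0.1954 0.1437] F [ 0.49  0.05 -0.09] total cm [-0.28 15.03  4.38] per row [-0.275 15.027  4.382]
tool y yaw -69.21889064937633 tilt z [ 0.0064  0.0015 -1.    ]
roll needed -0.018890649376317015
431.0 ((120.06848907470703, 55.84932327270508), (21.7696533203125, 21.535572052001953), 69.44395446777344) [[0.53658219 0.05337027 0.088     ]]
```

View pics/w4.png

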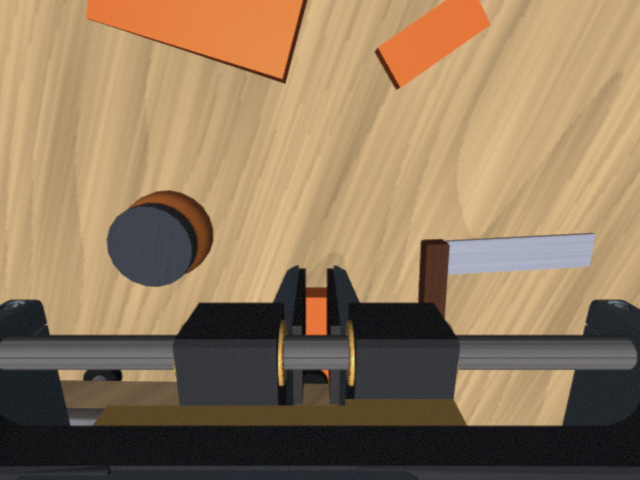

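View pics/t4.png

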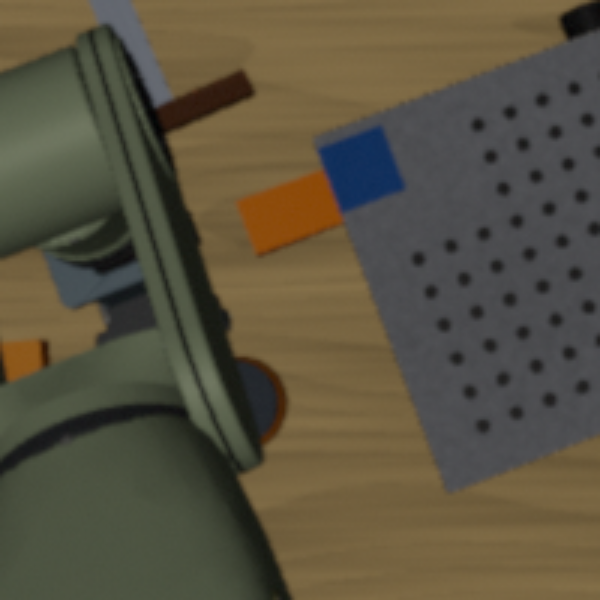

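The box hasn't moved: the tape is at (0.5366, 0.0534), as before. The wedge is in line under the foot. Moving over the tape.

```bash
python3 - <<'E'
from fit import *
T=cam('top');q=lambda l:180+np.array(l)/3
X=ray(T,q([(237,205),(260,255)]),.022);h=X.mean(0);y=np.deg2rad(-69.3)
d=np.array([.5366,.0534])-h[:2]; print(h,'foot in wedge x',d@[np.cos(y),np.sin(y)]-.055,'y',d@[-np.sin(y),np.cos(y)])
E
```

```text
[0.50163468 0.1400631  0.022     ] foot in wedge x 0.03842783557585846 y 0.002074874223337524
```

drive_tool(motion=[[[-0.3,2,0],0],[[0,3.5,0],0],[[0,3.5,0],0],[[0,3.5,0],0],[[0,2.3,0],0],[[0,0,1.5],0],[[0,0,1.5],0],[[0,0,1],0],[[0,0,0.4],0],[[0,0,0],0]])

```text
clock: 9.6
eef_pos: [0.5313, 0.0554, 0.0946]
ee_rot: [0.984, 0.18, -0.002, -0.0]
ft_force: [0.5, -0.8, 0.0]
gripper_width: 0.112
```

```bash
python3 - <<'E'
from h import *
go([.5366,.0534,.088],1,-69.2)
im=get_image('side');cv2.imwrite('pics/s5.png',cv2.resize(im[200:420,220:500],(763,600),interpolation=cv2.INTER_CUBIC)[...,::-1])
E
```

```text
clock 9.6 pos [0.5313 0.0554 0.0946] F [ 0.46 -0.77  0.01] total cm [0.43 0.38 0.66] per row [0.431 0.379 0.66 ]
tool y yaw -69.2167203034281 tilt z [-5.e-03 -6.e-04 -1.e+00]
roll needed -0.01672030342808739
```

View pics/s5.png

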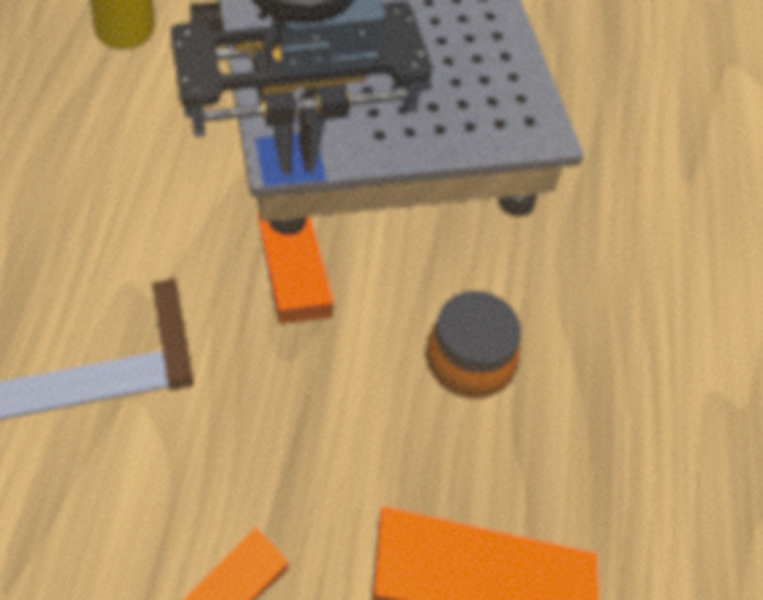

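The side view shows the foot on the wedge at (288,222), well centred, with the fingers over the blue tape. Now pressing down.

drive_tool(motion=[[[0.4,0.3,0],0],[[0,0,0.2],0],[[0,0,0.2],0],[[0,0,0.1],0],[[0,0,0.1],0],[[0,0,0],0]])

```text
clock: 10.15
eef_pos: [0.5375, 0.054, 0.0909]
ee_rot: [0.984, 0.18, -0.0, 0.0]
ft_force: [-0.5, -0.2, -0.3]
gripper_width: 0.109
```

drive_tool(motion=[[[0,0,0.05],0],[[0,0,0.05],0],[[0,0,0],0]])

```text
clock: 10.4
eef_pos: [0.5376, 0.054, 0.0899]
ee_rot: [0.984, 0.18, -0.0, 0.0]
ft_force: [0.1, 0.4, 0.3]
gripper_width: 0.11
```

drive_tool(motion=[[[0,0,0.05],0],[[0,0,0.05],0],[[0,0,0],0]])

```text
clock: 10.65
eef_pos: [0.5376, 0.054, 0.0889]
ee_rot: [0.984, 0.18, -0.0, 0.0]
ft_force: [0.4, 0.2, -0.4]
gripper_width: 0.104
```

drive_tool(motion=[[[0,0,0.05],0],[[0,0,0.05],0],[[0,0,0],0]])

```text
clock: 10.9
eef_pos: [0.5377, 0.054, 0.0883]
ee_rot: [0.984, 0.18, 0.0, 0.0]
ft_force: [-1.5, -0.2, 3.1]
gripper_width: 0.109
```

drive_tool(motion=[[[0,0,0.05],0],[[0,0,0.05],0],[[0,0,0],0]])

```text
clock: 11.15
eef_pos: [0.5378, 0.0541, 0.0882]
ee_rot: [0.984, 0.18, 0.0, 0.0]
ft_force: [-2.8, -0.3, 9.6]
gripper_width: 0.111
```

drive_tool(motion=[[[0,0,0.03],0],[[0,0,0],0],[[0,0,0],0]])

```text
clock: 11.4
eef_pos: [0.5378, 0.0541, 0.0881]
ee_rot: [0.984, 0.18, 0.0, 0.0]
ft_force: [-3.2, -1.0, 9.9]
gripper_width: 0.11
```

drive_tool(motion=[[[0,0,0],0],[[0,0,0],0],[[0,0,0],0],[[0,0,0],0],[[0,0,0],0],[[0,0,0],0]])

```text
clock: 11.9
eef_pos: [0.5378, 0.0541, 0.0881]
ee_rot: [0.984, 0.18, 0.0, 0.0]
ft_force: [-2.8, -0.1, 10.8]
gripper_width: 0.109
```

```bash
python3 - <<'E'
from h import *
go([.5366,.0534,.088],1,-69.2)
im=get_image('side');cv2.imwrite('pics/s6.png',cv2.resize(im[200:420,220:500],(763,600),interpolation=cv2.INTER_CUBIC)[...,::-1])
go([.5366,.0534,.088],1)
E
```

```text
clock 11.9 pos [0.5378 0.0541 0.0881] F [-2.85 -0.09 10.78] total cm [-0.13  0.02  0.01] per row [-0.131  0.022  0.013]
tool y yaw -69.23166117346844 tilt z [ 9.e-04  0.e+00 -1.e+00]
roll needed -0.031661173468421566
clock 11.95 pos [0.5378 0.0541 0.0881] F [-3.16  0.29 10.32] total cm [-0.13  0.02  0.01] per row [-0.133  0.022  0.014]
tool y yaw -69.2368377023631 tilt z [ 9.e-04  1.e-04 -1.e+00]
```

View pics/s6.png

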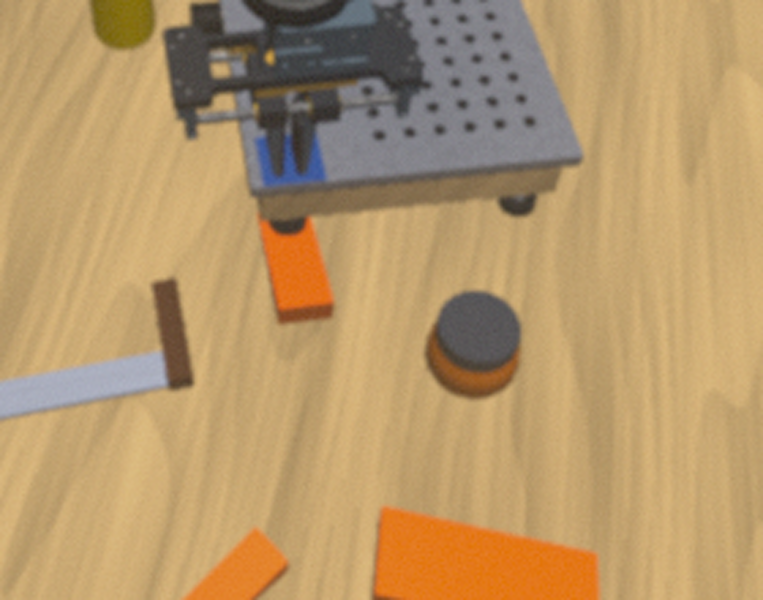

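The side view is unchanged under load. The foot is on the wedge at (288,222), the box edge hasn't moved, and the fingers press the tape with a steady 10.5 N at z = 0.0881. Handing in.

```bash
python3 -c "
from cell import hand_in
print(hand_in())"
```

```text
the job is handed in; nothing more can be done
None
```

I pushed the middle-sized orange wedge (44 mm wide, lying in front of the taped corner) tip first under the short foot. I stopped when the push rose to about 7 N, backed off, and handed in while pressing the tape. The whole job took about 12 s on the robot's clock, and the hand-in gave no verdict.

- **Wedge position:** the foot's centre measured about 38 mm ahead of the wedge's origin (allowed -10 to 56 mm) and 2 mm off its middle line (allowed 18 mm). The robot is no longer touching it. I could not measure directly the load it bears.
- **Press:** about 10.5 N on the tape, steady for over half a second. Contact came at z ≈ 0.088 m and the corner stayed there, so it did not sink and the box no longer rocks.
- **Box and bystanders:** before the press, the tape measured within about 0.2 mm of where it started. The square, wax jar and glue looked unmoved in the last picture.
- **Disagreements:** my hand-picked box corners fitted poorly (2 to 4 px), so I relied on the tape centre seen directly. A side force of about 3 N was also present during the press and did not grow.

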